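# Lock the mixer dial, mesh the blending cup and keep it pressed

## Robot

A 6-joint arm with a two-finger parallel gripper is mounted at the origin on the work surface. World frame = base frame: x ahead of the robot, y to its left, z up, the work surface at z = 0. Lengths are in mm, angles in degrees, forces in N, time in s.
With the tool pointing down it reaches from about 300 to 850 mm from the base axis. Payload 4.2 kg.
Tool frame: the origin (TCP) lies between the finger pads; the fingertips stand 19 mm ahead of it and the grasp point (between the pads) is the TCP (env.tips_ahead is the distance from the TCP to the fingertips, in mm); z points along the fingers, y is the direction in which the jaws open and shut (so a half turn about z gives the same grasp; the last joint's range is limited). The gripper opens to 91 mm and grips with 3 to 60 N. Pads are 32 mm wide; open, the fingers measure 118 mm over their backs; the gripper's body (76 mm by 178 mm) begins 60 mm behind the grasp point.
Start: joints at [71.391, 18.312, 89.639, -0, 72.044, -1.146], TCP at [172.561, 548.513, 211.976] pointing down, gripper open.
Joint ranges: [-177.97, 177.97], [-48.28, 115.42], [12.27, 149.76], [-77.06, 257.06], [2.81, 150.46], [-146.56, 146.56]. Speed limits (degrees/s): [147.25, 147.25, 180, 180, 180, 180].

## Interface

Orientations are given as [roll, pitch, yaw] about the fixed x, y, z axes, in that order (R = Rz(yaw) Ry(pitch) Rx(roll)).
In Python, from workcell import telemetry, viewer, job_done, env gives the robot as it stands. The module is installed in compiled form; this text tells all that it offers.
- The arm moves only by the shell command python3 -m jog 'ROWS' [FORCE]. ROWS is JSON, a list of rows, each a list of 3 entries, a list of its own where there are three numbers: the shift along the tool's x, y, z in cm, then the turn about the tool's z in degrees, then the opening, from 0 (shut) to 1 (fully open). A call has 1 to 10 rows; each row shifts and turns the pose as measured when the row begins, along the tool's axes as they then stand; what a row does not reach is not made up. A row lasts 1/8 s, in which the tool goes at most 62.5 mm and 10.7 degrees, less where a joint would pass 70% of its speed; a pose out of reach is approached as far as the arm can. A call is refused whole if a number of a shift passes 6.25 or a number of a turn 10.7, either way. A call with a gripper value outside its range is refused whole. The fingers move at their own pace and stop on an object; FORCE is the grip in N (left out, the last holds). Time passes only in rows, so rows that do not move let the fingers close. It gives the time, the measured TCP pose, the force and the opening at its end, in the units of the state.
- telemetry.state(): the state, without advancing time (a new reading comes with each control period).
- viewer.grab_frame(name): name is "scene" or "top"; returns a dict with "color" (400x640x3 uint8, red, green, blue), "K" (3x3 intrinsics, pixels), "k1" (the pictures are not rectified: a ray, as slopes to the right and down, at radius r is drawn at 1 + k1 r^2 times it, then the intrinsics apply), "rvec" (rotation vector, rad) and "tvec" (3), from world to camera coordinates, as OpenCV has them. Camera axes: x right, y down, z forward; pixel columns grow to the right and rows downward; lengths in mm; the calibration is good to about 2 mm. A picture is of the moment at which its call begins. There is no depth.
- job_done(): hands the job in, once; it reports no verdict.
The state is a dict: "time_s": time; "qpos": joint angles; "qvel": joint speeds; "effort": joint torques, N m; "ee_pos": TCP position; "ee_rot": TCP orientation; "force": force on the tool from outside, world axes, zero at the start; "torque": the same for the moment, N m; "gripper_width": finger opening in mm.
Only numpy, scipy, OpenCV 4.12 (cv2) and the standard library are available. Lean on these libraries where they do the work, as an engineer would, in place of code of your own. Each camera call takes 0.05 s, during which the arm holds its last target. There are 200 camera calls.

## Task

Get the shake mixer going: turn its speed dial until the pointer stands on the long tick and slide the lock fully home over the pointer, then stand the capped blending cup upright in the drive well, turn it until its coupling drops over the four-finned drive hub, and push it fully down against the spring ring. The mixer runs only while the cup is held down, so finish with the hand still on the cup, keeping it pressed down. Leave everything else on the shelf where it is.

Things in the scene. Friction and masses are not known exactly. Their poses are not given: they have to be found in the camera images.
- mixer: fixed shake mixer base, black housing, steel deck 90 mm above the shelf, 170 (own x) by 260 mm (own y). Origin at the centre of its underside; own x to its back, y to its left, z up. Round drive well at own (0, 65) mm: black rim 107 mm across, top 108 mm above the shelf, bore 89 mm, lip flared to 96 mm. Dial axis at own (25, -70) mm; the lock stands in front (-x) of the dial
- well (a point): point on the well's axis at the height of the spring ring's unpressed top, 85 mm above the shelf, 23 mm below the rim; axes as the mixer's. A cup that is meshed and only resting has its origin here; pressed fully home it is 6 mm lower; standing unmeshed on top of the fins it is 10 mm higher
- hub_top (a point): centre of the top of the drive hub, 98 mm above the shelf, on the well's axis: a cross of four upright flat-topped steel fins, each 7 mm thick and reaching 20 mm from the axis, along this point's own x and y axes, which turn with the hub
- hub (a joint): angle of the drive hub relative to the mixer (rad, counter-clockwise from above; 0 = fins along the mixer's x and y). The motor holds it with about 0.15 N m, so it stays put while the cup is turned lightly on top of it
- press_ring (a joint): travel of the grey spring ring (86 mm across) in the well that works the run switch: 0 up, 0.006 m fully down; its spring needs 6 N to start and 12 N at 0.006 m, more than the cup's weight
- dial (a joint): angle of the speed dial (rad, counter-clockwise from above): 0 = pointer on the long tick, which points to the mixer's front (own -x), straight at the lock; it turns from -0.4 to 1.6 with about 0.04 N m and stays where it is left. The lock's fork passes the pointer only within about 0.11 rad of 0
- dial_grip (a point): on the dial's axis, 20 mm above the deck; its own -x is the way the pointer points and turns with the dial. The dial is a black upright bar 12 mm thick, reaching 26 mm from the axis at the pointer end (white line) and 20 mm at the other, its top 30 mm above the deck, on a disc 48 mm across and 5 mm high
- lock (a joint): travel of the lock slide towards the dial along the mixer's +x (m): about 0 drawn back, 0.030 fully home with the fork astride the pointer; needs about 1.5 N and stays where it is left
- lock_tab (a point): centre of the lock's aluminium finger tab, 26 mm above the deck, axes as the mixer's: tab 10 mm (x) by 24 mm (y), from 14 to 38 mm above the deck, on a flat slide whose top is 14 mm above the deck and whose two prongs reach 36 mm ahead (+x) of the tab's centre with an 18 mm gap
- cup: blending cup, dark smoke grey, standing mouth-down on its black blade cap, 165 mm tall, 0.3 kg. Origin at the centre of its underside, z up. Cap 84 mm across, to 52 mm up. In the cap, 3 mm up, four square dogs leave 10 mm wide slots along own x and y for the hub's fins (0.08 rad play, alike every quarter turn). Four nubs on the cap, out to 48 mm, 37 to 50 mm up, mark the slots: they go over the fins
- cup_grip (a point): on the cup's axis, 135 mm above its underside, a good height to grip: from 88 to 160 mm up the cup is a plain round cylinder 62 mm across, with a flat closed top at 165 mm
- shaker: bystander: green tapered drinks shaker with a black twist cap and spout, 90 mm across, 168 mm tall; origin at the centre of its underside
- tub: bystander: white powder tub with a black lid, 94 mm across, 125 mm tall; origin at the centre of its underside
- kettlebell: bystander: small dark vinyl kettlebell, 114 mm across, 171 mm tall; origin at the centre of its underside
- dumbbell: bystander: small dark hex dumbbell, 188 mm long along its own y, 54 mm high; origin under its middle
- scoop: bystander: white measuring scoop, cup 42 mm across and 30 mm tall, flat handle out to 95 mm along its own +x; origin under the scoop's cup
- vitamins: bystander: small white jar, 58 mm across, 95 mm tall; origin at the centre of its underside
- collar: bystander: red plastic barbell collar lying flat, 84 mm across with a lever block out to 76 mm along its own +x, 30 mm tall; origin under the middle of its bore
There are look-alikes about, which are no part of the job. Leave any blue look-alike of the cup alone.

How it is judged:
By the outcome, as a careful person would: the job done as asked, in the order asked, and still so for the second after the job is handed in, while the arm keeps its last pose, push and grip.
It also fails if it takes over 54 s, if anything falls off the work surface, if the arm or the gripper's body presses on something with over 40 N, if the wrist force passes 120 N, or if a joint passes its speed limit or range.

## Working session

There is one attempt and no reset: what is moved stays moved. The work goes in short steps, Python scripts to look and compute and a shell command to move; the robot and the scene stay as the last step left them, time stands still between calls to the robot, and variables do not carry over. Pictures are saved under pics/ and viewed, about 8 in all and at most 12, crops included, and the job is handed in when it is done.

```bash
mkdir -p pics; cat > h.py <<'E'
import numpy as np, cv2
from workcell import telemetry, viewer, job_done, env
def grab(n,save=None):
    f=viewer.grab_frame(n)
    if save: cv2.imwrite(save,f["color"][:,:,::-1])
    np.savez(f"{n}.npz",**f)
    return f
def load(n): return dict(np.load(f"{n}.npz"))
def ray(f,p):
    K=f["K"];d=(np.array(p,float)-K[:2,2])/[K[0,0],K[1,1]]
    u=d.copy()
    for _ in range(20): u=d/(1+float(f["k1"])*(u@u))
    R=cv2.Rodrigues(np.array(f["rvec"],float))[0];t=np.array(f["tvec"],float).ravel()
    c=-R.T@t; v=R.T@np.array([u[0],u[1],1]); return c,v/np.linalg.norm(v)
def onz(f,p,z):
    c,v=ray(f,p); return c+v*(z-c[2])/v[2]
def tri(f1,p1,f2,p2):
    c1,v1=ray(f1,p1);c2,v2=ray(f2,p2)
    s=np.linalg.lstsq(np.c_[v1,-v2],c2-c1,rcond=None)[0]
    a=c1+s[0]*v1;b=c2+s[1]*v2
    return (a+b)/2,np.linalg.norm(a-b)
def proj(f,X):
    R=cv2.Rodrigues(np.array(f["rvec"],float))[0];t=np.array(f["tvec"],float).ravel()
    x=R@np.array(X,float)+t;u=x[:2]/x[2];u=u*(1+float(f["k1"])*(u@u));return u*[f["K"][0,0],f["K"][1,1]]+f["K"][:2,2]
E
python3 - <<'E'
from h import *
np.set_printoptions(precision=1,suppress=True)
print(telemetry.state())
for n in("scene","top"):
    f=grab(n,f"pics/{n}0.png");print(n,f["K"],f["k1"],ray(f,(320,200)))
E
```

```text
{'time_s': 0.0, 'qpos': array([71.4, 18.4, 89.7, -0. , 72. , -1.1]), 'qvel': array([-0. ,  0. ,  0.1,  0. , -0. , -0.1]), 'effort': array([  0. , -41.2, -23.2,   0.1,   0. ,  -0. ]), 'ee_pos': array([172.4, 548. , 211.1]), 'ee_rot': array([-179.9,   -0. ,  162.5]), 'force': array([-0.4, -0.6, -0.2]), 'torque': array([-0.,  0., -0.]), 'gripper_width': 91.35897492923095}
scene [[506.8   0.  318.3]
 [  0.  506.8 194. ]
 [  0.    0.    1. ]] -0.0794634970757105 (array([1441.3, -819.6, 1311.6]), array([-0.5,  0.4, -0.7]))
top [[381.7   0.  323.9]
 [  0.  381.7 196.5]
 [  0.    0.    1. ]] -0.06585718464701174 (array([ 364.1,  -86.5, 1126.9]), array([ 0.2,  0. , -1. ]))
```

View pics/scene0.png

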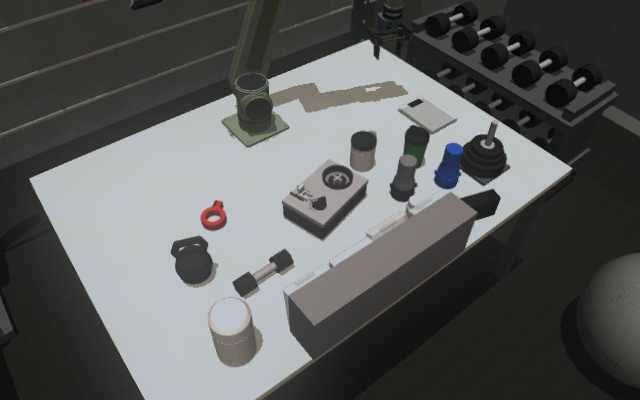

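View pics/top0.png

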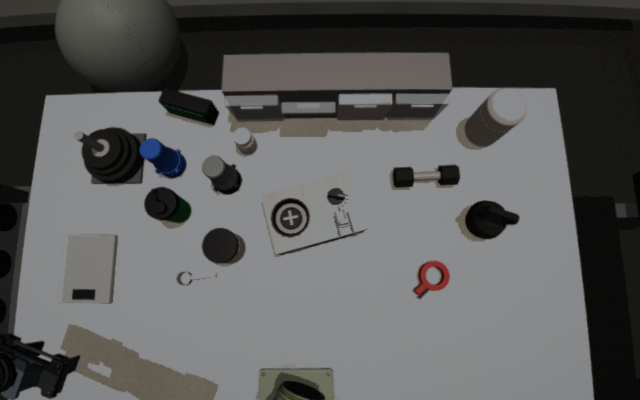

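The scene view shows the mixer at about (325,197), the smoke-grey cup at (405,177), the blue look-alike at (448,165) and the green shaker at (415,145). In the top view the cup is at (220,175), the blue one at (163,158), the shaker at (167,205), the well at (290,216) and the dial at (338,197). The grey one fits the description. One enlarged crop will confirm it.

```bash
python3 - <<'E'
from h import *
t=load("top")["color"][:,:,::-1];s=load("scene")["color"][:,:,::-1]
def c(im,x,y,w,h,W,H,g=1.6):
    o=cv2.resize(im[y:y+h,x:x+w],(W,H),interpolation=cv2.INTER_CUBIC);return np.clip((o/255.)**(1/g)*255,0,255).astype(np.uint8)
A=c(t,257,170,114,86,456,344);A=c(t,255,172,115,84,460,336)
B=c(t,195,145,57,60,340,336) 
C=c(s,275,150,100,66,400,264);D=c(s,375,120,100,66,400,264)
cv2.imwrite("pics/crop1.png",np.vstack([np.hstack([A,B]),np.hstack([C,D])]))
E
```

```text
(no output)
```

View pics/crop1.png

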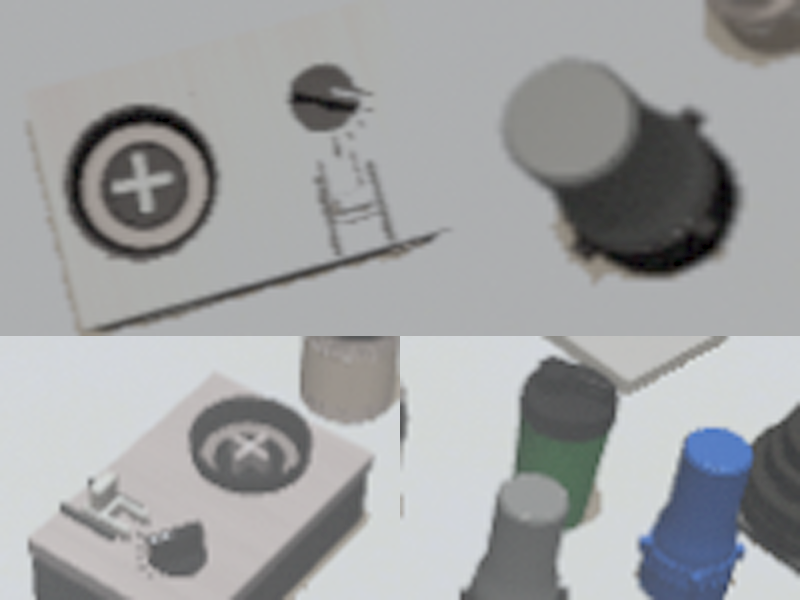

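The crop confirms the grey smooth-topped cup with nubs, standing apart from the blue one. The dial's white line points right and slightly down in the top image, so the dial is at about +1.4 rad. The fins are a few degrees off the mixer axes. Next I measure.

```bash
python3 - <<'E'
from h import *
np.set_printoptions(precision=1,suppress=True)
t=load("top");s=load("scene")
gt=cv2.cvtColor(t["color"],cv2.COLOR_RGB2GRAY);gs=cv2.cvtColor(s["color"],cv2.COLOR_RGB2GRAY)
def blobs(g,box,lo,hi,amin,lab,up=4):
    x,y,w,h=box;c=cv2.resize(g[y:y+h,x:x+w],None,fx=up,fy=up,interpolation=cv2.INTER_CUBIC)
    m=cv2.inRange(c,lo,hi);out=[]
    for k in cv2.findContours(m,cv2.RETR_EXTERNAL,cv2.CHAIN_APPROX_NONE)[0]:
        if cv2.contourArea(k)<amin*up*up or len(k)<6: continue
        e=cv2.fitEllipse(cv2.convexHull(k)); ctr=(np.array(e[0])+.5)/up-.5+[x,y]
        out.append(ctr);print(lab,ctr,"axes",np.array(e[1])/up,e[2],"area",cv2.contourArea(k)/up/up)
    return out
w1=blobs(gt,(266,192,48,50),0,75,150,"well top")
w2=blobs(gs,(318,160,38,34),0,75,60,"well scene")
d1=blobs(gt,(322,184,25,25),0,95,40,"dial top")
c1=blobs(gt,(200,150,30,35),80,130,60,"cuptop top")
c2=blobs(gs,(392,148,30,30),95,150,40,"cuptop scene")
for r in (gt[172:200:3,202:240:2],gs[152:180:3,394:420:2],gt[190:206:1,326:350:1]): print(r)
E
```

```text
well top [289.7 217.2] axes [38.  39.1] 28.92719841003418 area 1144.5625
well scene [337.1 176.9] axes [23.8 30.6] 93.42777252197266 area 556.03125
dial top [335.9 195.9] axes [16.7 19.6] 81.46920776367188 area 225.46875
cuptop top [216.5 170.6] axes [28.5 34.2] 140.9796142578125 area 387.84375
cuptop scene [404.8 166.9] axes [18.2 49.9] 15.335524559020996 area 160.9375
[[131  88  98  99  99  99 100 101 101  89  51  24  23  24  25  27  32  21
   60]
 [140 131  77  88  99 101 100  87  61  35  22  22  23  24  26  29  33  28
    7]
 [140 140 139 112  44  29  30  22  21  22  21  24  26  25  26  28  32  24
    4]
 [139 140 139 140 129  26  19  19  18  22  22  21  25  25  31  31  28  22
    4]
 [140 139 139 139 134  66  24  22  22  21  25  25  28  30  33  35  26  23
    7]
 [139 139 140 140 136  98  44  18  25  27  29  29  27  28  27  15   5  10
   15]
 [140 139 140 140 140 133  68  17  37   4   9   7   6   4   5   5   3  25
   85]
 [139 140 139 139 141 140 139 110  98 101  72  24  13  14  21  66 131 140
  140]
 [140 140 140 139 140 139 140 140 140 140 140 139 140 140 140 140 140 140
  140
[... 1551 characters left out ...]
05  57  42  42  41  43  43  42  40  30  19  18  19  17  15  15  33
   87 114 104  94 121 137]
 [138 121  84  49  43  44  43  44  44  42  43  42  42  42  41  44  54  74
  116 135 136 135 137 139]
 [138 135 106  62  47  44  44  44  45  44  43  43  45  45  47  56  93 124
  134 137 139 140 139 139]
 [139 139 133 105  64  45  44  45  44  45  45  45  45  44  51  79 119 134
  115 109 131 139 140 140]
 [139 139 139 134 107  63  45  45  44  44  44  46  52  57  81 117 135 137
  127 114 128 139 140 139]
 [139 139 139 138 134 109  77  62  61  61  61  77  89 116 133 134 135 138
  138 137 138 140 140 140]
 [139 139 140 140 140 137 134 133 133 133 134 132 131 135 136 115 101 125
  139 140 140 140 140 139]]
```

```bash
python3 - <<'E'
from h import *
np.set_printoptions(precision=1,suppress=True)
t=load("top");s=load("scene")
gt=cv2.cvtColor(t["color"],cv2.COLOR_RGB2GRAY);gs=cv2.cvtColor(s["color"],cv2.COLOR_RGB2GRAY)
def one(g,box,lo,hi,ref,up=4,k=5*4//2):
    x,y,w,h=box;c=cv2.resize(g[y:y+h,x:x+w],None,fx=up,fy=up,interpolation=cv2.INTER_CUBIC)
    m=cv2.morphologyEx(cv2.inRange(c,lo,hi),cv2.MORPH_OPEN,cv2.getStructuringElement(cv2.MORPH_ELLIPSE,(25,25)))
    kk=max(cv2.findContours(m,cv2.RETR_EXTERNAL,cv2.CHAIN_APPROX_NONE)[0],key=cv2.contourArea)
    e=cv2.fitEllipse(cv2.convexHull(kk));return (np.array(e[0])+.5)/up-.5+[x,y],np.array(e[1])/up,e[2]
a=one(gt,(200,150,30,35),78,125,0);b=one(gs,(392,148,30,30),85,150,0);print(a,b)
P,e=tri(t,a[0],s,b[0]);print("cup top",P,e, "top@165",onz(t,a[0],165),onz(s,b[0],165))
W,e=tri(t,(289.7,217.2),s,(337.1,176.9));print("well",W,e,"@108",onz(t,(289.7,217.2),108),onz(s,(337.1,176.9),108))
wt=onz(t,(289.7,217.2),108)
# dial disc at z 95
D=onz(t,(335.6,196.3),95);print("disc",D)
v=D-wt; yaw=np.degrees(np.arctan2(v[1],v[0])-np.arctan2(-135,25));print("len",np.hypot(*v[:2]),"yaw",yaw)
for p,z in [((275.0,254.6),90),((366.2,230.7),90)]: print("front edge",onz(t,p,z))
q=onz(t,(347,195.8),110)-onz(t,(337.5,194.2),120);print("ptr?",np.degrees(np.arctan2(q[1],q[0])))
# fins: bright cross in top & scene crop
x,y=277,204;c=cv2.resize(gt[y:y+27,x:x+27],None,fx=4,fy=4,interpolation=cv2.INTER_CUBIC);print(gt[209:227,280:300])
print(gt[160:200,226:250:1][8:36:2])
# nubs: outline of cap in top view, radius vs angle about cup origin (shadow separate?)
E
```

```text
(array([212.1, 165.6]), array([20.3, 23.5]), 47.9633903503418) (array([407.9, 160.1]), array([12.3, 17.5]), 101.25810241699219)
cup top [645.7 210.4 160.7] 1.684804666875415 top@165 [644.9 209.8 165. ] [648.5 205.5 165. ]
well [516.   10.1  96.1] 0.29112273389750654 @108 [514.3   9.1 108. ] [525.    1.9 108. ]
disc [ 573.1 -115.9   95. ]
len 138.17384565614006 yaw 14.693338649037749
front edge [415.4  49.9  90. ]
front edge [ 477.6 -197.9   90. ]
ptr? -95.7807130105376
[[112 117 118 110  82  49  32  35  40  44  43  39  35  37  34  35  38  60
   95 115]
 [117 119 109  78  43  34  36  45  77  92  80  54  41  39  39  39  34  30
   51  93]
 [119 111  79  43  34  36  38  60 110 130 110  70  42  39  40  39  38  36
   31  54]
 [118  93  51  36  36  38  38  49 107 132 115  74  44  39  41  40  39  39
   36  34]
 [110  77  41  36  37  38  38  41  90 124 123  88  45  40  40  40  40  40
   40  36]
 [ 94  51  37  36  37  38  39  42  75 118 132 101  50  42  46  50  53  49
   42  39]
 [ 79  41  34  35  37  38  38  42  72 117 133 105  68  73  89  97 105  91
   58  41]
 [ 75  41  36  43  48  49  57  
[... 1619 characters left out ...]
27  28  29  32  31  32  30  27  25  13   6   4   5  21  70 118 137
  139 139 139 139 140 139]
 [ 28  27  30  31  33  33  35  40  26  25  23  14   7   9  40  98 137 140
  139 139 140 139 140 140]
 [ 30  31  28  29  34  44  25  13  15  23  23  11   8  31  90 134 139 139
  140 140 139 139 140 140]
 [ 24  22  19  24  16   8   5   1   6   2   2   3  35  90 132 139 139 140
  139 139 140 140 140 140]
 [  6   5   4   4   5   7   5   3   3   6  25  53  85 115 137 140 140 140
  140 140 139 140 140 141]
 [  7   5   4   2   6   2  16  34  66 102 132 136 137 139 139 139 140 140
  140 140 139 140 140 140]
 [ 69  68  67  68  81 109 131 136 138 140 140 140 140 140 140 139 139 139
  140 139 139 140 140 140]]
```

```bash
python3 - <<'E'
from h import *
np.set_printoptions(precision=1,suppress=True)
t=load("top");s=load("scene")
gt=cv2.cvtColor(t["color"],cv2.COLOR_RGB2GRAY)
W=np.array([514.3,9.1])
z=0
c=[]
for y in range(206,228):
    for x in range(278,302):
        p=onz(t,(x,y),98)[:2]; c.append((*p,max(0,float(gt[y,x])-60)))
c=np.array(c);r=np.hypot(*(c[:,:2]-W).T);k=(r<19);ctr=(c[k,:2]*c[k,2:]).sum(0)/c[k,2].sum()
for _ in range(5):
    d=c[:,:2]-ctr;r=np.hypot(*d.T);k=(r<21);ctr=(c[k,:2]*c[k,2:]).sum(0)/c[k,2].sum()
k=(r>5)&(r<20);th=np.arctan2(d[:,1],d[:,0]);print("hub ctr",ctr,"fin ang",np.degrees(np.angle((c[k,2]*r[k]**2*np.exp(4j*th[k])).sum())/4))
C=np.array([646,208])
for p in [(233.6,166.1),(216,188.7)]:
    q=onz(t,p,43)[:2]-C;print("nub",np.hypot(*q),np.degrees(np.arctan2(q[1],q[0])))
for n,p,zz in [("vit",(245,138),95),("shaker",(160,204),168),("tub",(221,245),125),("tab",(342.5,224.5),128),("blue",(151,149),165)]:
    print(n,onz(t,p,zz))
E
```

```text
hub ctr [515.5   8.9] fin ang 10.280614498237668
nub 40.729354754749124 -37.96899245476579
nub 43.34051628460698 145.86799653180563
vit [746.2 140.5  95. ]
shaker [542.9 340.9 168. ]
tub [439.6 188.1 125. ]
tab [ 490.5 -131.9  128. ]
blue [693.8 379.1 165. ]
```

```bash
cat >> h.py <<'E'
def plan(x,y,z,yaw,n=None,step=55,tstep=10):
    """print per-row (tool-axis cm, turn deg) from current pose to the target, tool down"""
    s=telemetry.state();p=np.array(s["ee_pos"]);y0=s["ee_rot"][2]
    D=np.array([x,y,z])-p;dy=(yaw-y0+180)%360-180
    n=n or int(max(np.ceil(np.linalg.norm(D)/step),np.ceil(abs(dy)/tstep),1))
    print(n,"rows; turn each",round(-dy/n,2))
    for i in range(n):
        a=np.radians(y0+dy*i/n);d=D/n/10
        print([round(v,2) for v in (d[0]*np.cos(a)+d[1]*np.sin(a), d[0]*np.sin(a)-d[1]*np.cos(a), -d[2])])
def st():
    s=telemetry.state();print(round(s["time_s"],2),np.round(s["ee_pos"],1),np.round(s["ee_rot"],1),"F",np.round(s["force"],1),"T",np.round(s["torque"],2),"w",round(s["gripper_width"],1))
E
python3 -c "
from h import *
plan(572,-115.5,230,83,step=58)"
```

```text
14 rows; turn each 5.68
[np.float64(-4.14), np.float64(-3.66), np.float64(-0.13)]
[np.float64(-4.49), np.float64(-3.24), np.float64(-0.13)]
[np.float64(-4.79), np.float64(-2.78), np.float64(-0.13)]
[np.float64(-5.04), np.float64(-2.29), np.float64(-0.13)]
[np.float64(-5.24), np.float64(-1.78), np.float64(-0.13)]
[np.float64(-5.39), np.float64(-1.25), np.float64(-0.13)]
[np.float64(-5.49), np.float64(-0.71), np.float64(-0.13)]
[np.float64(-5.53), np.float64(-0.17), np.float64(-0.13)]
[np.float64(-5.52), np.float64(0.38), np.float64(-0.13)]
[np.float64(-5.45), np.float64(0.93), np.float64(-0.13)]
[np.float64(-5.34), np.float64(1.46), np.float64(-0.13)]
[np.float64(-5.16), np.float64(1.98), np.float64(-0.13)]
[np.float64(-4.94), np.float64(2.49), np.float64(-0.13)]
[np.float64(-4.67), np.float64(2.96), np.float64(-0.13)]
```

```bash
sed -i 's/print(\[round(v,2)/print([round(float(v),2)/' h.py
python3 -m jog '[[[-4.1,-3.7,-0.4],5.7,1],[[-4.5,-3.2,-0.4],5.7,1],[[-4.8,-2.8,-0.4],5.7,0.5],[[-5.0,-2.3,-0.4],5.7,0.4],[[-5.2,-1.8,-0.2],5.7,0.4],[[-5.4,-1.2,0],5.7,0.4],[[-5.5,-0.7,0],5.7,0.4],[[-5.5,-0.2,0],5.7,0.4],[[-5.5,0.4,0],5.7,0.4]]'
python3 -c "
from h import *
plan(572,-115.5,200,83,step=58)"
```

```text
time_s: 1.23
ee_pos: [428.2, 108.3, 227.7]
ee_rot: [-179.9, 0.2, 110.0]
force: [1.4, 0.1, -0.1]
gripper_width: 36.8
5 rows; turn each 5.4
[-5.19, 1.17, 0.55]
[-5.06, 1.65, 0.55]
[-4.88, 2.12, 0.55]
[-4.66, 2.57, 0.55]
[-4.39, 3.0, 0.55]
```

```bash

python3 -m jog '[[[-5.2,1.2,0.5],5.4,0.4],[[-5.1,1.7,0.5],5.4,0.4],[[-4.9,2.1,0.5],5.4,0.4],[[-4.7,2.6,0.5],5.4,0.4],[[-4.4,3.0,0.5],5.4,0.4],[[0,0,0],0,0.4]]'
python3 -c "
from h import *
plan(572,-115.5,117,83,step=25)"
```

```text
time_s: 1.98
ee_pos: [575.1, -129.1, 200.1]
ee_rot: [-179.8, 0.2, 81.7]
force: [0.1, 0.4, -0.7]
gripper_width: 36.6
4 rows; turn each -0.32
[0.33, -0.13, 2.08]
[0.33, -0.12, 2.08]
[0.33, -0.12, 2.08]
[0.33, -0.12, 2.08]
```

```bash

python3 -m jog '[[[1.3,-0.5,2.0],0,0.4],[[0,0,2.0],0,0.4],[[0,0,2.0],0,0.4],[[0,0,1.2],0,0.4],[[0,0,0.5],0,0.4],[[0,0,0],0,0.4]]'
python3 -c "
from h import *
grab('scene');im=load('scene')['color'][150:240,275:395,::-1]
cv2.imwrite('pics/d1.png',cv2.resize(im,None,fx=6,fy=6,interpolation=cv2.INTER_CUBIC));st()
plan(572,-115.5,117,83,step=25)"
```

```text
time_s: 2.72
ee_pos: [569.3, -112.1, 120.6]
ee_rot: [-179.7, 0.1, 81.9]
force: [0.0, -0.5, 0.4]
gripper_width: 36.5
2.77 [ 569.5 -112.2  120.9] [-1.797e+02  1.000e-01  8.190e+01] F [-0.6 -0.4  0.3] T [-0.14  0.05 -0.02] w 36.5
1 rows; turn each -1.08
[-0.29, 0.29, 0.39]
```

View pics/d1.png

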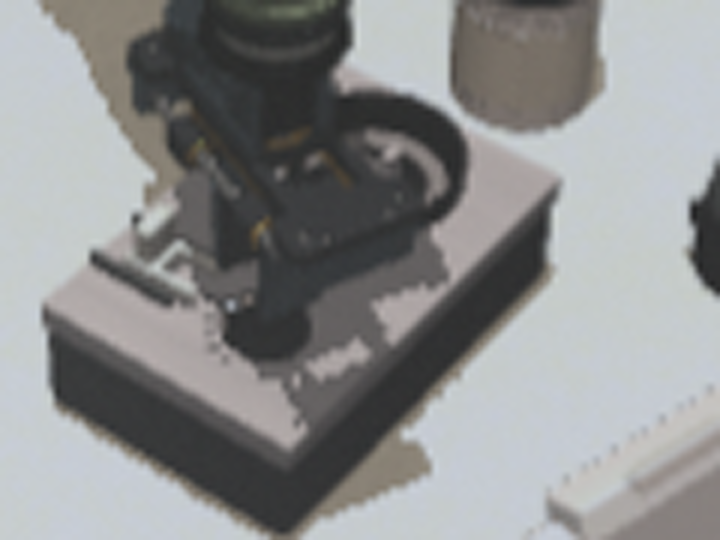

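The picture shows the fingers straddling the dial bar, around (270,300) in the crop, with the lock on the left still drawn back. I centre, close and then turn.

```bash

python3 -m jog '[[[-0.3,0.3,0.35],0,0.4],[[0,0,0],0,0.2],[[0,0,0],0,0.05],[[0,0,0],0,0.05],[[0,0,0],0,0.05]]' 12
python3 -c "
from h import *
st()"
```

```text
time_s: 3.4
ee_pos: [573.3, -116.3, 118.9]
ee_rot: [-179.9, 0.1, 81.9]
force: [-0.1, -0.7, -0.6]
gripper_width: 4.9
3.4 [ 573.3 -116.3  118.9] [-1.799e+02  1.000e-01  8.190e+01] F [-0.1 -0.7 -0.6] T [-0.08  0.03 -0.03] w 4.9
```

```bash

python3 -c "
from h import *
f=grab('scene');t=grab('top');print(env.tips_ahead)
a=cv2.resize(f['color'][170:230,290:350,::-1],(400,400),interpolation=cv2.INTER_CUBIC)
b=cv2.resize(t['color'][165:235,290:360,::-1],(400,400),interpolation=cv2.INTER_CUBIC)
o=np.hstack([a,b]);o=(255*(o/255.)**.55).clip(0,255).astype(np.uint8)
cv2.imwrite('pics/d2.png',o)
for z in (100,119): print(proj(f,[573,-116,z]),proj(t,[573,-116,z]))"
```

```text
19.0
[318.31329333 202.14839576] [335.68346016 195.96517483]
[318.4245314  198.15508326] [335.8631016  194.55853458]
```

View pics/d2.png

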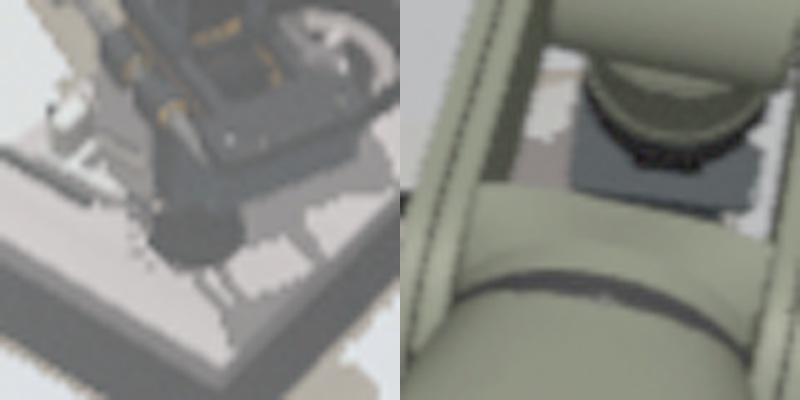

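Closing to 4.9 mm means the bar was not between the pads. I back off and look.

```bash

python3 -m jog '[[[0,0,0],0,0.35],[[0,0,-3],0,0.35],[[0,0,-5],0,0.35],[[-5,0,-2],0,0.35],[[-6,0,0],0,0.35],[[-6,0,0],0,0.35],[[0,0,0],0,0.35]]'
python3 -c "
from h import *
st();f=grab('scene');t=grab('top')
a=cv2.resize(f['color'][160:230,280:350,::-1],(400,400),interpolation=cv2.INTER_CUBIC)
b=cv2.resize(t['color'][165:235,305:375,::-1],(400,400),interpolation=cv2.INTER_CUBIC)
o=np.hstack([a,b]);o=(255*(o/255.)**.6).clip(0,255).astype(np.uint8)
cv2.imwrite('pics/d3.png',o)"
```

```text
time_s: 4.38
ee_pos: [549.8, -288.4, 222.3]
ee_rot: [-179.9, 0.2, 82.1]
force: [-0.1, 0.6, 0.3]
gripper_width: 31.9
4.38 [ 549.8 -288.4  222.3] [-179.9    0.2   82.1] F [-0.1  0.6  0.3] T [-0.11  0.02 -0.04] w 31.9
```

View pics/d3.png

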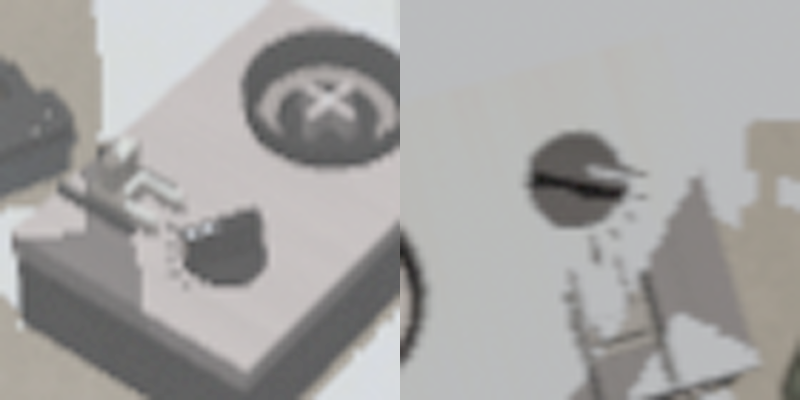

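```bash

python3 -c "
from h import *
f=load('scene');t=load('top')
print('scene ends',onz(f,(312.9,200.3),120),onz(f,(325.9,196.4),120))
print('disc scene',onz(f,(320,205),95), 'disc top',onz(t,(336,196.5),95))
print('white top',onz(t,(305+187/5.71,165+167/5.71),120),onz(t,(305+240/5.71,165+178/5.71),120))
g=cv2.cvtColor(f['color'],cv2.COLOR_RGB2GRAY);print(g[192:214,308:332])"
```

```text
scene ends [ 570.54373204 -136.56914815  120.        ] [582.08586727 -92.46015585 120.        ]
disc scene [ 582.65402573 -116.44062339   95.        ] disc top [ 572.50255271 -116.99265737   95.        ]
white top [ 573.59490624 -121.06716852  120.        ] [ 568.02763942 -145.96179763  120.        ]
[[162 141 129 160 161 161 162 161 164 163 164 164 164 162 163 163 163 164
  164 163 164 163 163 162]
 [155 169 166 174 161 162 162 161 162 163 163 163 164 163 162 162 163 165
  165 165 165 164 163 163]
 [106 142 162 162 153 161 161 161 161 163 163 164 164 164 162 164 163 164
  163 164 167 165 165 163]
 [ 96  98 110 121 146 164 162 162 160 161 162 162 164 164 164 162 150 164
  164 164 164 166 166 165]
 [138 131  95  98 128 163 165 163 163 162 161 163 159 132 125 117 105 138
  163 164 164 165 165 166]
 [162 159 135 137 142 163 163 164 163 161 131 123 113  78  64  55  59  99
  165 164 163 164 164 165]
 [161 149 161 162 162 164 160 134 124 116  78  62  54  54  54  53  52  76
  149 163 163 163 164 164]
 [156 114 122 145 131 125 124 119 150  88  68  54  54  52  52  51  51  68
  134 163 162 163
[... 724 characters left out ...]
45 124 130 125  59  51  52  54  54  55  55  55  55  54  55  56  74
  141 161 163 163 163 163]
 [158 146 129 140 160 129  99  54  54  54  55  54  53  54  54  56  76 134
  160 161 163 163 163 163]
 [161 161 161 156 129 149 144 102  99  53  51  52  52  52  64  89 135 163
  160 160 162 162 162 163]
 [163 162 161 157 131 151 161 150 149 130 128 129 128 127 131 140 161 161
  162 161 161 161 161 164]
 [165 163 162 161 160 160 160 162 163 166 166 164 165 163 163 162 162 161
  162 161 161 160 160 161]
 [166 164 164 164 163 161 160 160 161 162 163 165 165 165 164 165 162 163
  162 161 161 160 161 162]
 [165 165 164 164 163 163 161 160 159 160 160 163 165 166 165 165 164 164
  164 163 161 162 161 162]]
```

```bash

python3 -c "
from h import *
np.set_printoptions(precision=1,suppress=True)
f=load('scene');t=load('top')
print('hub',tri(t,proj(t,[515.5,8.9,98]),f,(337.4,177.2)))
print('disc',tri(t,(336,196.3),f,(320,205)))
print('ptr tip',tri(t,(345.5,195.8),f,(313.5,200)))
print('bar end',tri(t,(328.3,193.5),f,(325.3,196.8)))
g=cv2.cvtColor(f['color'],cv2.COLOR_RGB2GRAY);print(g[166:190,326:350])
s=telemetry.state();print('tip',s['ee_pos'],proj(f,s['ee_pos']-[0,0,19]),proj(t,s['ee_pos']-[0,0,19]))
"
```

```text
hub (array([516.4,   9.9,  94.9]), np.float64(1.6789972447584902))
disc (array([ 576.2, -114.8,   87.8]), np.float64(5.775277390884558))
ptr tip (array([ 570.6, -138.8,  122.5]), np.float64(7.180955637377487))
bar end (array([578. , -94. , 115.3]), np.float64(3.9336497669246824))
[[163 160 131 115  78  64  54  57  58  59  56  57  59  61  60  60  69  79
  124 156 182 198 199 195]
 [132 114  76  54  55  53  52  52  54  52  53  53  53  53  54  52  54  57
   59  80 123 156 181 198]
 [ 77  54  53  53  52  52  52  51  52  51  53  51  52  53  52  54  53  52
   53  53  57  81 126 169]
 [ 53  51  51  52  50  50  52  53  51  52  51  51  53  52  53  51  52  51
   52  53  54  54  63 107]
 [ 52  52  50  52  51  52  51  50  50  52  51  51  51  51  52  52  51  51
   52  50  54  52  54  63]
 [ 50  50  50  52  50  51  53  65  67  71  84  81  69  67  54  52  52  52
   51  52  51  52  53  53]
 [ 50  51  52  54  64  76 105 107 109 112 118 117 110 108 103 103  80  57
   52  52  51  52  51  52]
 [ 49  50  58  76 108 114 129 127 126 123 125 125 130 130 133 128 116 101
   81  57  52  51  51  54]
 [ 53  73 1
[... 960 characters left out ...]
 71  62  56
   53  70 103  66  54  50]
 [ 49  50  51  53  53  55  56  64  66  60  55  56  55  57  64  62  56  54
   54  62  68  54  52  54]
 [ 74  49  49  49  51  53  53  54  56  56  56  54  54  55  56  54  54  54
   52  53  54  50  52  79]
 [131  95  52  49  51  50  50  51  55  51  51  52  51  52  53  52  53  52
   53  50  52  56  86 137]
 [158 145 124  96  52  51  49  49  50  48  50  51  48  49  50  51  51  50
   51  52  76 129 139 163]
 [161 161 159 145 123  97  74  53  49  49  50  50  50  51  49  50  55  63
   88 129 138 166 163 165]
 [163 162 160 160 159 145 134 126 121 100 101 101 102 100 106 128 129 131
  140 163 164 166 165 165]]
tip [ 550.4 -284.8  222.3] [269.7 199.2] [405.1 195.9]
```

```bash

python3 -c "
from h import *
f=load('scene');t=load('top')
s=telemetry.state();p=s['ee_pos'];a=np.radians(s['ee_rot'][2]);yv=np.array([np.sin(a),-np.cos(a),0])
out=[]
for F,x,y in((f,225,140),(t,355,150)):
    im=cv2.resize(F['color'][y:y+100,x:x+100,::-1],(400,400),interpolation=cv2.INTER_CUBIC)
    im=(255*(im/255.)**.5).clip(0,255).astype(np.uint8)
    for sgn in(-1,1):
        q=(proj(F,p+yv*sgn*16-[0,0,19])-[x,y]+.5)*4
        cv2.circle(im,tuple(int(v) for v in q),3,(0,0,255),1)
    out.append(im)
cv2.imwrite('pics/d4.png',np.hstack(out))"
```

```text
(no output)
```

View pics/d4.png

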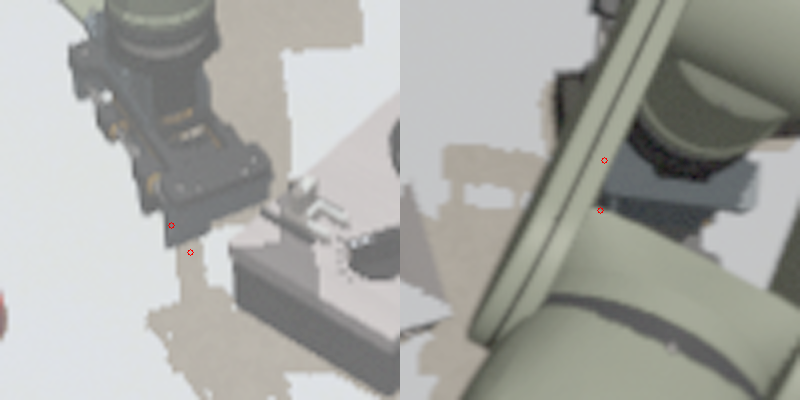

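```bash

python3 -c "
from h import *
np.set_printoptions(precision=0,suppress=True)
f=grab('scene');st()
s=telemetry.state();p=s['ee_pos'];a=np.radians(s['ee_rot'][2]);yv=np.array([np.sin(a),-np.cos(a),0]);xv=np.array([np.cos(a),np.sin(a),0])
x,y=225,140
im=cv2.resize(f['color'][y:y+75,x:x+75,::-1],(600,600),interpolation=cv2.INTER_CUBIC)
im=(255*(im/255.)**.45).clip(0,255).astype(np.uint8)
for z,c in((-19,(0,0,255)),(60,(0,255,0))):
  for lo,hi in((16,29.5),(-29.5,-16)):
    q=[(proj(f,p+yv*yy+xv*xx+[0,0,z])-[x,y]+.5)*8 for yy,xx in((lo,-16),(lo,16),(hi,16),(hi,-16))]
    cv2.polylines(im,[np.int32(q)],True,c,1)
cv2.imwrite('pics/d5.png',im)"
```

```text
4.53 [ 551. -284.  222.] [-180.    0.   82.] F [-0.  0. -0.] T [-0.  0.  0.] w 31.8
```

View pics/d5.png

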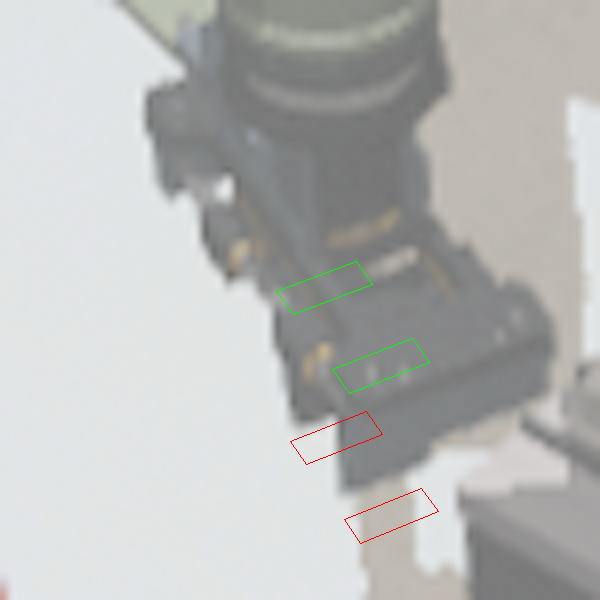

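The drawn prediction sits about 50 px (6 camera px) below the real fingertips, so the tips stand roughly 20–25 mm higher than TCP−19. That explains the miss. I go back and descend further by touch.

```bash

python3 -m jog '[[[5,-0.6,1],0,0.4],[[5,-0.5,3],0,0.4],[[4.5,0,3],0,0.4],[[2.2,0,2],0,0.4],[[0,0,0],0,0.4],[[0,0,0],0,0.4]]'
python3 -c "
from h import *
st();plan(574,-116,112,82)"
```

```text
time_s: 5.28
ee_pos: [562.6, -104.1, 131.4]
ee_rot: [179.9, 0.0, 83.0]
force: [-0.3, -0.3, 0.0]
gripper_width: 36.6
5.28 [ 562.6 -104.1  131.4] [179.9   0.   83. ] F [-0.3 -0.3  0. ] T [-0.12  0.06  0.03] w 36.6
1 rows; turn each 1.0
[-1.05, 1.27, 1.94]
```

```bash

python3 -m jog '[[[-1.1,1.2,0.5],0,0.4],[[0,0,0.6],0,0.4],[[0,0,0],0,0.4]]'
python3 -c "
from h import *
st();plan(574,-116,110,82)"
```

```text
time_s: 5.65
ee_pos: [575.2, -120.0, 121.7]
ee_rot: [179.7, 0.1, 82.9]
force: [-0.7, -0.6, -0.7]
gripper_width: 36.6
5.65 [ 575.2 -120.   121.7] [1.797e+02 1.000e-01 8.290e+01] F [-0.7 -0.6 -0.7] T [-0.11  0.04  0.05] w 36.6
1 rows; turn each 0.85
[0.38, -0.17, 1.17]
```

```bash

python3 -m jog '[[[0.3,-0.1,0.5],0,0.4],[[0,0,0.5],0,0.4],[[0,0,0.4],0,0.4],[[0,0,0],0,0.4]]'
python3 -c "
from h import *
st();plan(574,-116,110,82)"
```

```text
time_s: 6.15
ee_pos: [574.1, -117.1, 106.6]
ee_rot: [179.7, 0.1, 82.8]
force: [-0.9, -0.4, 0.2]
gripper_width: 36.3
6.15 [ 574.1 -117.1  106.6] [1.797e+02 1.000e-01 8.280e+01] F [-0.9 -0.4  0.2] T [-0.09  0.09 -0.05] w 36.3
1 rows; turn each 0.79
[0.11, -0.03, -0.34]
```

```bash

python3 -m jog '[[[0.1,0,0.4],0,0.2],[[0,0,0],0,0.05],[[0,0,0],0,0.05],[[0,0,0],0,0.05]]' 12
python3 -c "
from h import *
st()"
```

```text
time_s: 6.65
ee_pos: [574.1, -115.9, 102.5]
ee_rot: [179.8, 0.1, 82.8]
force: [-0.0, -0.4, 0.1]
gripper_width: 11.8
6.65 [ 574.1 -115.9  102.5] [1.798e+02 1.000e-01 8.280e+01] F [-0.  -0.4  0.1] T [-0.1   0.13 -0.03] w 11.8
```

```bash

python3 -m jog '[[[0,0,0],8,0.05],[[0,0,0],10,0.05],[[0,0,0],10,0.05],[[0,0,0],10,0.05],[[0,0,0],10,0.05],[[0,0,0],10,0.05],[[0,0,0],6,0.05],[[0,0,0],0,0.05]]' 20
python3 -c "
from h import *
st();plan(573,-116,102.5,14.3)"
```

```text
time_s: 7.65
ee_pos: [572.9, -115.0, 102.5]
ee_rot: [179.9, -0.1, 16.8]
force: [0.1, 0.3, -0.3]
gripper_width: 11.8
7.65 [ 572.9 -115.   102.5] [ 1.799e+02 -1.000e-01  1.680e+01] F [ 0.1  0.3 -0.3] T [-0.2   0.28 -0.04] w 11.8
1 rows; turn each 2.51
[-0.02, 0.1, -0.0]
```

```bash

python3 -m jog '[[[0,0.1,0],2.5,0.05],[[0,0,0],0,0.05],[[0,0,0],0,0.3],[[0,0,0],0,0.4],[[0,0,-3],0,0.4],[[0,0,-4],0,0.3],[[-5,0,-1],0,0.1],[[-5,0,0],0,0],[[-5,0,0],0,0],[[0,0,0],0,0]]' 20
python3 -c "
from h import *
st();f=grab('scene');t=grab('top')
a=cv2.resize(f['color'][160:230,280:350,::-1],(400,400),interpolation=cv2.INTER_CUBIC)
b=cv2.resize(t['color'][165:235,305:375,::-1],(400,400),interpolation=cv2.INTER_CUBIC)
o=np.hstack([a,b]);o=(255*(o/255.)**.6).clip(0,255).astype(np.uint8)
cv2.imwrite('pics/d6.png',o)
plan(572.5-.969*119,-116-.247*119,104,14.3)"
```

```text
time_s: 8.9
ee_pos: [425.8, -155.4, 185.0]
ee_rot: [179.8, -0.2, 14.9]
force: [0.6, -0.0, 0.6]
gripper_width: 0.4
8.9 [ 425.8 -155.4  185. ] [179.8  -0.2  14.9] F [ 0.6 -0.   0.6] T [-0.08  0.1   0.03] w 0.4
2 rows; turn each 0.31
[1.48, -0.12, 4.07]
[1.48, -0.13, 4.07]
```

View pics/d6.png

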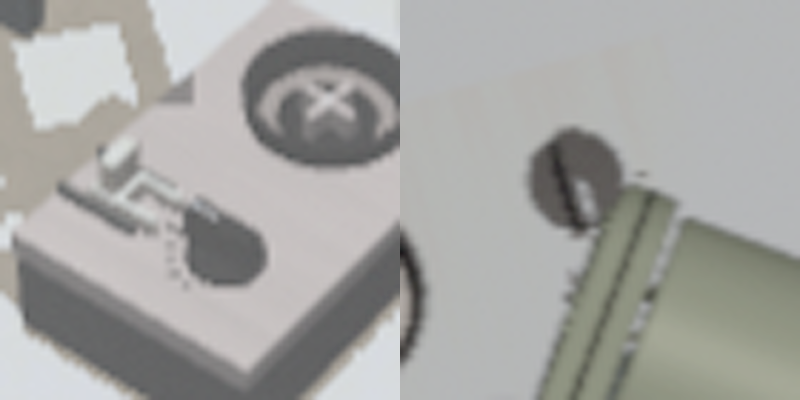

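```bash

python3 -c "
from h import *
t=load('top');g=cv2.cvtColor(t['color'],cv2.COLOR_RGB2GRAY)
ys,xs=np.mgrid[186:208,326:342];m=g[186:208,326:342]<25
P=np.array([onz(t,(x,y),107)[:2] for x,y in zip(xs[m],ys[m])]);w=(40-g[186:208,326:342][m]).astype(float)
print(len(P));c=np.average(P,axis=0,weights=w);C=np.cov((P-c).T,aweights=w);e=np.linalg.eigh(C)[1][:,1];print(c,np.degrees(np.arctan2(e[1],e[0])))
print(g[186:208,328:345])
st()"
```

```text
18
[ 567.69489886 -109.5242593 ] -164.07548422657973
[[145 145 145 144 142 141 141 139 141 144 146 145 146 146 146 145 144]
 [145 145 145 141 121 103  92  80 102 128 139 142 145 147 146 146 145]
 [145 145 141 121  83  56  50  48  57  75  82 104 131 143 146 146 145]
 [145 140 120  79  47  43  44  45  46  46  47  58  89 126 143 146 146]
 [140 113  66  33  29  40  44  44  45  44  43  45  54  89 127 143 146]
 [111  65  42  27  24  35  44  45  45  44  44  45  45  53  85 127 144]
 [ 71  47  42  28  21  35  44  45  46  45  46  44  45  46  64 119 143]
 [ 57  44  41  32  15  33  43  46  44  47  45  45  45  46  52  88 129]
 [ 56  44  42  31  16  21  38  43  45  45  45  45  46  46  47  71 124]
 [ 52  43  44  33  17  20  38  47  48  46  46  46  47  46  47  62 119]
 [ 52  43  44  42  29  18  36  59  69  59  47  48  47  47  47  64 116]
 [ 52  46  44  43  32  15  28  58 109 101  58  46  47  47  49  63  82]
 [ 53  45  44  44  33  18  22  48  96 103  76  51  48  47  47  48  61]
 [ 60  46  46  45  43  29  20  43  83 101  80  51  48  48  48  55  67]
 [ 89  54  47  46  45  32  17  38  72 117 104  58  47  47  49  65  76]
 [112  66  51  46  45  34  17  22  57 113 109  68  50  52  57  73  83]
 [140 110  66  50  47  45  32  23  44  78  92  74  51  57  73  84  86]
 [146 140 110  63  48  47  32  17  35  55  74  61  49  57  77  88  89]
 [146 145 141 116  81  64  48  26  20  33  57  54  65  80  89  92  90]
 [146 146 147 144 141 138 111  66  48  65 108  99  64  78  92  93  91]
 [146 146 147 146 146 143 122  93  90 106  97  73  69  85  96  96  91]
 [146 146 147 146 147 146 144 142 141 139 104  60  77  93  97  97  84]]
9.0 [ 429.2 -155.4  185.3] [179.7  -0.4  14.9] F [ 0.7  0.2 -0.5] T [-0.06  0.11  0.02] w 0.3
```

The pointer line measures −164.1° against the −165.7° wanted, 0.03 rad off and inside 0.11. Now the lock.

```bash

python3 -m jog '[[[1,0,3.5],0,0],[[1,0,3],0,0],[[0.5,0,1.3],0,0],[[0,0,0],0,0],[[0,0,0],0,0]]' 20
python3 -c "
from h import *
st();plan(572.5-.969*119,-116-.247*119,104,14.3)"
```

```text
time_s: 9.62
ee_pos: [462.5, -149.5, 107.1]
ee_rot: [179.5, -0.8, 15.1]
force: [0.7, -0.7, -0.1]
gripper_width: 0.6
9.62 [ 462.5 -149.5  107.1] [179.5  -0.8  15.1] F [ 0.7 -0.7 -0.1] T [-0.04  0.13  0.04] w 0.6
1 rows; turn each 0.84
[-0.4, -0.53, 0.31]
```

```bash

python3 -m jog '[[[0,-0.5,0.3],0.6,0],[[0.6,0,0],0,0],[[0.6,0,0],0,0],[[0.6,0,0],0,0]]' 20
python3 -c "
from h import *
st()"
python3 -m jog '[[[0.6,0,0],0,0],[[0.6,0,0],0,0],[[0.6,0,0],0,0]]' 20
python3 -c "
from h import *
st()"
```

```text
time_s: 10.12
ee_pos: [479.9, -140.1, 106.4]
ee_rot: [179.4, -1.0, 14.5]
force: [-1.0, -0.9, -1.0]
gripper_width: 0.6
10.12 [ 479.9 -140.1  106.4] [179.4  -1.   14.5] F [-1.  -0.9 -1. ] T [-0.17  0.5  -0.02] w 0.6
time_s: 10.5
ee_pos: [497.6, -135.3, 106.4]
ee_rot: [179.4, -0.8, 14.5]
force: [-2.1, -0.7, 0.2]
gripper_width: 0.3
10.5 [ 497.6 -135.3  106.4] [179.4  -0.8  14.5] F [-2.1 -0.7  0.2] T [-0.16  0.45 -0.02] w 0.3
```

```bash

python3 -m jog '[[[0.6,0,0],0,0],[[0.5,0,0],0,0],[[0.5,0,0],0,0]]' 20
python3 -c "
from h import *
st()"
python3 -m jog '[[[0.5,0,0],0,0],[[0.5,0,0],0,0]]' 20
python3 -c "
from h import *
st()"
```

```text
time_s: 10.88
ee_pos: [506.6, -132.9, 106.5]
ee_rot: [179.4, 0.2, 14.7]
force: [-18.7, -7.1, 14.9]
gripper_width: 0.2
10.88 [ 506.6 -132.9  106.5] [179.4   0.2  14.7] F [-18.7  -7.1  14.9] T [-1.45  3.21 -0.09] w 0.2
time_s: 11.12
ee_pos: [506.2, -133.0, 107.0]
ee_rot: [179.5, 1.5, 14.9]
force: [-14.4, -6.5, 9.7]
gripper_width: 0.5
11.12 [ 506.2 -133.   107. ] [179.5   1.5  14.9] F [-14.4  -6.5   9.7] T [-1.05  2.48 -0.05] w 0.5
```

The lock stopped hard at about 20 N. I retreat, rise and travel to above the cup, opening on the way.

```bash

python3 -m jog '[[[-3,0,0],0,0],[[-1,0,-5],0,0.3],[[0,0,-6],-5,0.6],[[0,0,-4],-10,1],[[0,0,0],0,1]]' 20
python3 -c "
from h import *
st();grab('top');f=grab('scene')
o=cv2.resize(f['color'][160:230,280:350,::-1],(600,600),interpolation=cv2.INTER_CUBIC);cv2.imwrite('pics/d7.png',(255*(o/255.)**.6).clip(0,255).astype(np.uint8))
plan(646,208,250,130)"
```

```text
time_s: 11.75
ee_pos: [472.6, -140.9, 262.7]
ee_rot: [179.8, 1.3, 30.3]
force: [0.2, -0.4, -0.8]
gripper_width: 37.9
11.75 [ 472.6 -140.9  262.7] [179.8   1.3  30.3] F [ 0.2 -0.4 -0.8] T [-0.06  0.12  0.02] w 37.9
10 rows; turn each -9.98
[3.27, -2.13, 0.09]
[3.59, -1.53, 0.09]
[3.8, -0.88, 0.09]
[3.89, -0.21, 0.09]
[3.87, 0.47, 0.09]
[3.73, 1.13, 0.09]
[3.48, 1.76, 0.09]
[3.12, 2.34, 0.09]
[2.67, 2.84, 0.09]
[2.14, 3.26, 0.09]
```

View pics/d7.png

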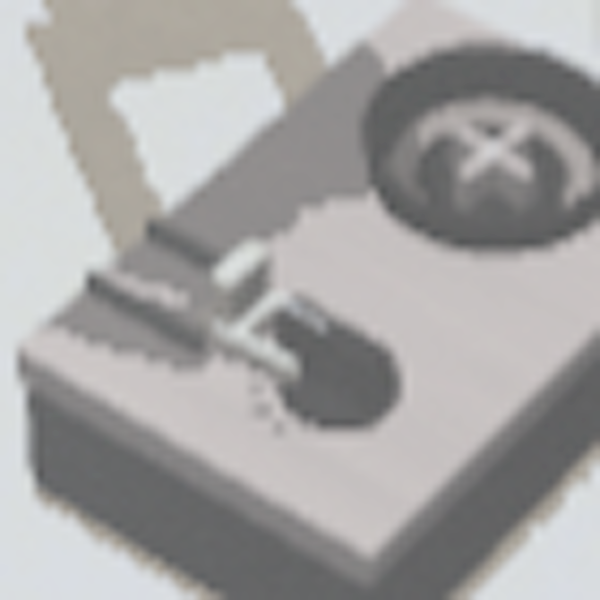

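The fork is home: the prongs reach to (300,370) and (320,310) in the crop, astride the pointer, and the rails behind are bare. On to the cup.

```bash

python3 -m jog '[[[3.3,-2.1,0.1],-10,1],[[3.6,-1.5,0.1],-10,1],[[3.8,-0.9,0.1],-10,1],[[3.9,-0.2,0.1],-10,1],[[3.9,0.5,0.1],-10,1],[[3.7,1.1,0.1],-10,1],[[3.5,1.8,0.1],-10,1],[[3.1,2.3,0.1],-10,1],[[2.7,2.8,0.1],-10,1],[[2.1,3.3,0.1],-10,1]]' 20
python3 -m jog '[[[0,0,0],0,1]]' 
python3 -c "
from h import *
st()
plan(646,208,122,130)"
```

```text
time_s: 13.1
ee_pos: [636.5, 220.3, 214.0]
ee_rot: [-176.8, -1.7, 132.5]
force: [0.1, 0.3, -0.8]
gripper_width: 91.3
time_s: 13.22
ee_pos: [636.1, 222.6, 210.2]
ee_rot: [-176.6, -1.9, 132.7]
force: [-0.3, -0.9, -0.1]
gripper_width: 90.8
13.22 [636.1 222.6 210.2] [-176.6   -1.9  132.7] F [-0.3 -0.9 -0.1] T [-0.12  0.05  0.02] w 90.8
2 rows; turn each 1.33
[-0.87, -0.13, 4.41]
[-0.87, -0.11, 4.41]
```

The tool has tilted by about 4° on that fast move. I make the planner use the full rotation, and I expect pressing the cup flat on the shelf to level the tool.

```bash
cat >> h.py <<'E'
from scipy.spatial.transform import Rotation as Ro
def go(x,y,z,yaw):
    s=telemetry.state();R=Ro.from_euler('xyz',s["ee_rot"],degrees=True)
    d=R.inv().apply(np.array([x,y,z])-s["ee_pos"])/10
    print("shift cm",np.round(d,2),"turn",round(-((yaw-s["ee_rot"][2]+180)%360-180),1))
E
python3 -m jog '[[[0,0,0],0,1]]' 
python3 -c "
from h import *
st();go(646,208,200,130);go(646,208,122,130)"
```

```text
time_s: 13.35
ee_pos: [635.4, 222.1, 208.3]
ee_rot: [-176.4, -1.9, 132.6]
force: [-0.1, -0.8, 0.1]
gripper_width: 91.6
13.35 [635.4 222.1 208.3] [-176.4   -1.9  132.6] F [-0.1 -0.8  0.1] T [-0.08 -0.02  0.  ] w 91.6
shift cm [-1.78 -0.12  0.78] turn 2.6
shift cm [-2.04  0.38  8.56] turn 2.6
```

```bash

python3 -m jog '[[[-1.8,-0.1,0],2.6,1],[[0,0,0],0,1]]' 
python3 -c "
from h import *
st();go(646,208,122,130)"
```

```text
time_s: 13.6
ee_pos: [646.9, 205.1, 207.0]
ee_rot: [-176.2, -1.7, 129.6]
force: [-0.1, 0.2, -0.6]
gripper_width: 91.6
13.6 [646.9 205.1 207. ] [-176.2   -1.7  129.6] F [-0.1  0.2 -0.6] T [-0.04 -0.03 -0.  ] w 91.6
shift cm [0.02 0.68 8.48] turn -0.4
```

```bash

python3 -m jog '[[[0,0.2,2],0,1],[[0,0.2,2],0,1],[[0,0.2,2],0,1]]' 
python3 -c "
from h import *
st();go(646,208,122,130)"
```

```text
time_s: 13.98
ee_pos: [649.2, 204.7, 148.9]
ee_rot: [-176.5, -1.6, 129.2]
force: [1.0, 0.1, 0.2]
gripper_width: 91.1
13.97 [649.2 204.7 148.9] [-176.5   -1.6  129.2] F [1.  0.1 0.2] T [-0.03 -0.01 -0.01] w 91.1
shift cm [0.38 0.13 2.7 ] turn -0.8
```

```bash

python3 -m jog '[[[0.3,0.1,1.5],0,1],[[0.1,0,1.3],0,1],[[0,0,0],0,0.8],[[0,0,0],0,0.6],[[0,0,0],0,0.5],[[0,0,0],0,0.5]]' 15
python3 -c "
from h import *
st();go(646,208,122,130)"
```

```text
time_s: 14.72
ee_pos: [645.6, 206.7, 120.8]
ee_rot: [-176.6, -1.6, 129.0]
force: [-0.2, 0.2, -2.4]
gripper_width: 62.8
14.72 [645.6 206.7 120.8] [-176.6   -1.6  129. ] F [-0.2  0.2 -2.4] T [-0.02 -0.11 -0.01] w 62.8
shift cm [ 0.08  0.1  -0.13] turn -1.0
```

Gripped at 62.8 mm. Now I press the cup onto the shelf to level the hand.

```bash

python3 -m jog '[[[0,0,0.3],0,0.5],[[0,0,0.4],0,0.5],[[0,0,0.4],0,0.5],[[0,0,0.4],0,0.5]]' 40
python3 -c "
from h import *
st()"
```

```text
time_s: 15.22
ee_pos: [645.1, 206.4, 120.4]
ee_rot: [-177.0, -1.4, 129.1]
force: [-3.9, -1.4, 14.2]
gripper_width: 62.4
15.22 [645.1 206.4 120.4] [-177.    -1.4  129.1] F [-3.9 -1.4 14.2] T [-0.36  1.02  0.05] w 62.4
```

```bash

python3 -m jog '[[[0,0,0.6],0,0.5],[[0,0,0.7],0,0.5],[[0,0,0.7],0,0.5],[[0,0,0.7],0,0.5],[[0,0,0.7],0,0.5],[[0,0,0.7],0,0.5],[[0,0,0.7],0,0.5],[[0,0,0.7],0,0.5]]' 40
python3 -c "
from h import *
st()"
```

```text
time_s: 16.23
ee_pos: [645.8, 206.5, 119.3]
ee_rot: [-178.9, -0.5, 129.5]
force: [-6.9, -2.2, 27.1]
gripper_width: 61.3
16.23 [645.8 206.5 119.3] [-178.9   -0.5  129.5] F [-6.9 -2.2 27.1] T [-0.56  2.05  0.36] w 61.3
```

```bash

python3 -m jog '[[[0,0,0.6],0,0.5],[[0,0,0.6],0,0.5],[[0,0,0.6],0,0.5],[[0,0,-0.5],0,0.5],[[0,0,-2],0,0.5],[[0,0,-4],0,0.5],[[0,0,-5],0,0.5],[[0,0,-4],0,0.5],[[0,0,0],0,0.5]]' 40
python3 -c "
from h import *
st();go(515,6,285,85.8);plan(515,6,285,85.8)"
```

```text
time_s: 17.35
ee_pos: [646.9, 206.8, 275.9]
ee_rot: [-179.2, -0.3, 129.7]
force: [-0.7, -0.0, -2.2]
gripper_width: 61.1
17.35 [646.9 206.8 275.9] [-179.2   -0.3  129.7] F [-0.7 -0.  -2.2] T [-0.03 -0.03 -0.06] w 61.1
shift cm [ -7.03 -22.99  -0.61] turn 43.9
5 rows; turn each 8.78
[-1.41, -4.59, -0.18]
[-2.09, -4.33, -0.18]
[-2.73, -3.96, -0.18]
[-3.3, -3.49, -0.18]
[-3.79, -2.95, -0.18]
```

```bash

python3 -c "
from h import *
plan(515,6,285,85.8,n=9)"
```

```text
9 rows; turn each 4.88
[-0.78, -2.55, -0.1]
[-1.0, -2.48, -0.1]
[-1.2, -2.38, -0.1]
[-1.4, -2.27, -0.1]
[-1.59, -2.15, -0.1]
[-1.77, -2.0, -0.1]
[-1.93, -1.85, -0.1]
[-2.08, -1.67, -0.1]
[-2.21, -1.49, -0.1]
```

```bash

python3 -m jog '[[[-0.8,-2.5,-0.1],4.9,0.5],[[-1,-2.5,-0.1],4.9,0.5],[[-1.2,-2.4,-0.1],4.9,0.5],[[-1.4,-2.3,-0.1],4.9,0.5],[[-1.6,-2.1,-0.1],4.9,0.5],[[-1.8,-2,-0.1],4.9,0.5],[[-1.9,-1.8,-0.1],4.9,0.5],[[-2.1,-1.7,-0.1],4.9,0.5],[[-2.2,-1.5,-0.1],4.9,0.5],[[0,0,0],0,0.5]]' 40
python3 -m jog '[[[0,0,0],0,0.5]]' 
python3 -c "
from h import *
st();go(515,6,285,85.8)"
```

```text
time_s: 18.6
ee_pos: [499.4, 0.9, 264.0]
ee_rot: [-176.8, 0.9, 84.2]
force: [0.4, 0.7, -2.5]
gripper_width: 61.6
time_s: 18.73
ee_pos: [499.1, 1.2, 262.6]
ee_rot: [-176.7, 0.9, 84.2]
force: [-0.1, 0.6, -2.5]
gripper_width: 61.6
18.73 [499.1   1.2 262.6] [-176.7    0.9   84.2] F [-0.1  0.6 -2.5] T [-0.12  0.    0.03] w 61.6
shift cm [ 0.6   1.4  -2.33] turn -1.6
```

The hand has tilted about 3.4° again, tips towards the base. I allow for that in the aim: cup underside = TCP + 119 mm along tool z. Then I check with a picture at hover.

```bash
cat >> h.py <<'E'
def cupb(off=(3,0,119.3)):
    s=telemetry.state();R=Ro.from_euler('xyz',s["ee_rot"],degrees=True)
    b=s["ee_pos"]+R.apply(off);print("cup base",np.round(b,1),"tilt z",np.round(R.apply([0,0,1]),3));return b,R
def gocup(x,y,z):
    b,R=cupb();print("shift cm",np.round(R.inv().apply(np.array([x,y,z])-b)/10,2))
E
python3 -c "
from h import *
gocup(515,9,125)"
```

```text
cup base [492.4   3.  143.5] tilt z [-0.059 -0.01  -0.998]
shift cm [0.86 2.29 1.7 ]
```

```bash

python3 -m jog '[[[0.4,1.1,0],0,0.5],[[0.4,1.1,0.3],-1.6,0.5],[[0,0,0.8],0,0.5],[[0,0,0],0,0.5]]' 40
python3 -c "
from h import *
st();gocup(515,9,125);b,R=cupb();f=grab('scene')
im=cv2.resize(f['color'][110:210,285:385,::-1],(600,600),interpolation=cv2.INTER_CUBIC)
im=(255*(im/255.)**.5).clip(0,255).astype(np.uint8)
q=(proj(f,b)-[285,110]+.5)*6;cv2.circle(im,tuple(int(v) for v in q),4,(0,0,255),1)
for k in range(60):
  a=k/60*6.283
  for c,r,z,col in(((515,9),53.5,108,(0,0,255)),(b[:2],42,b[2],(0,255,0))):
    q=(proj(f,[c[0]+r*np.cos(a),c[1]+r*np.sin(a),z])-[285,110]+.5)*6;cv2.circle(im,tuple(int(v) for v in q),1,col,-1)
cv2.imwrite('pics/e1.png',im)"
```

```text
time_s: 19.23
ee_pos: [523.8, 9.1, 247.1]
ee_rot: [-176.5, 0.8, 86.1]
force: [-1.0, -0.0, -3.1]
gripper_width: 61.0
19.23 [523.8   9.1 247.1] [-176.5    0.8   86.1] F [-1.  -0.  -3.1] T [-0.08  0.02  0.03] w 61.0
cup base [516.7  10.9 128. ] tilt z [-0.061 -0.01  -0.998]
shift cm [-0.2  -0.14  0.31]
cup base [516.7  10.9 128. ] tilt z [-0.061 -0.01  -0.998]
```

View pics/e1.png

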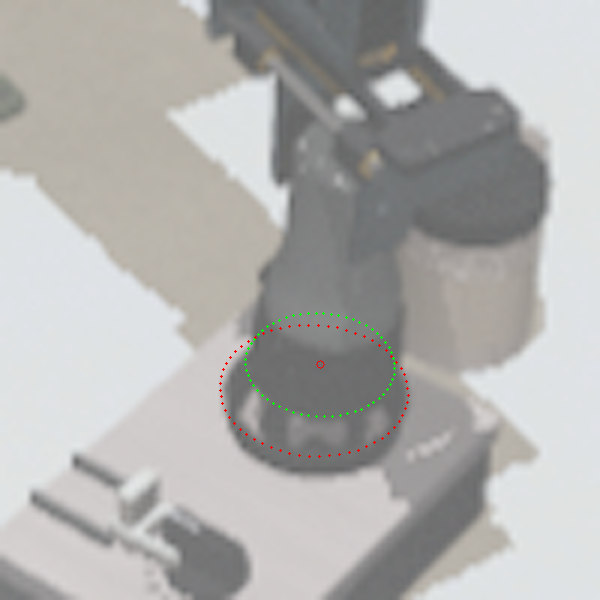

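The cup hovers centred: the cap spans x 250–400 at y≈370 and the rim x 225–410, both within about 2 mm of the predicted circles. Going down by feel.

```bash

python3 -m jog '[[[-0.2,0,0.7],0,0.5],[[0,0,0.8],0,0.5],[[0,0,0.8],0,0.5]]' 40
python3 -c "
from h import *
st();gocup(515,9,95)"
python3 -m jog '[[[0,0,0.5],0,0.5],[[0,0,0.5],0,0.5]]' 40
python3 -c "
from h import *
st();gocup(515,9,95)"
```

```text
time_s: 19.65
ee_pos: [522.5, 6.6, 224.1]
ee_rot: [-176.7, 0.8, 86.1]
force: [0.2, -0.8, -2.2]
gripper_width: 61.4
19.65 [522.5   6.6 224.1] [-176.7    0.8   86.1] F [ 0.2 -0.8 -2.2] T [-0.14 -0.02  0.03] w 61.4
cup base [515.7   8.4 104.9] tilt z [-0.058 -0.01  -0.998]
shift cm [ 0.07 -0.02  1.  ]
time_s: 19.9
ee_pos: [521.4, 6.4, 213.0]
ee_rot: [-176.7, 0.8, 86.1]
force: [-0.4, 0.0, -2.8]
gripper_width: 61.2
19.9 [521.4   6.4 213. ] [-176.7    0.8   86.1] F [-0.4  0.  -2.8] T [ 0.01 -0.04 -0.03] w 61.2
cup base [514.6   8.2  93.9] tilt z [-0.059 -0.009 -0.998]
shift cm [ 0.08  0.03 -0.11]
```

Base at 94 with no contact, so it is in the well. I go further, gently.

```bash

python3 -m jog '[[[0,0,0.4],0,0.5],[[0,0,0.4],0,0.5]]' 40
python3 -c "
from h import *
st();gocup(515,9,85)"
python3 -m jog '[[[0,0,0.4],0,0.5],[[0,0,0.4],0,0.5]]' 40
python3 -c "
from h import *
st();gocup(515,9,85)"
```

```text
time_s: 20.15
ee_pos: [521.1, 6.3, 204.9]
ee_rot: [-176.7, 0.8, 86.1]
force: [-1.6, 0.3, 3.5]
gripper_width: 61.3
20.15 [521.1   6.3 204.9] [-176.7    0.8   86.1] F [-1.6  0.3  3.5] T [-0.    0.29  0.03] w 61.3
cup base [514.3   8.2  85.8] tilt z [-0.059 -0.009 -0.998]
shift cm [0.08 0.07 0.07]
time_s: 20.4
ee_pos: [520.8, 6.2, 199.6]
ee_rot: [-176.8, 0.8, 86.1]
force: [-3.9, -0.6, 12.6]
gripper_width: 61.4
20.4 [520.8   6.2 199.6] [-176.8    0.8   86.1] F [-3.9 -0.6 12.6] T [-0.04  0.88  0.06] w 61.4
cup base [514.3   8.   80.4] tilt z [-0.056 -0.01  -0.998]
shift cm [ 0.1   0.04 -0.46]
```

```bash

python3 -m jog '[[[0,0,0.5],0,0.5],[[0,0,0.5],0,0.5],[[0,0,0.6],0,0.5],[[0,0,0.6],0,0.5]]' 50
python3 -c "
from h import *
st();cupb()"
python3 -m jog '[[[0,0,0.6],0,0.5],[[0,0,0.6],0,0.5],[[0,0,0.6],0,0.5],[[0,0,0.6],0,0.5],[[0,0,0.6],0,0.5],[[0,0,0.6],0,0.5]]'
python3 -c "
from h import *
st();cupb()"
```

```text
time_s: 20.9
ee_pos: [519.4, 5.6, 198.6]
ee_rot: [-177.6, 0.7, 86.1]
force: [-9.7, -1.1, 29.2]
gripper_width: 61.2
20.9 [519.4   5.6 198.6] [-177.6    0.7   86.1] F [-9.7 -1.1 29.2] T [0.27 2.25 0.09] w 61.2
cup base [514.4   7.4  79.3] tilt z [-0.043 -0.01  -0.999]
time_s: 21.65
ee_pos: [516.7, 5.1, 198.1]
ee_rot: [-178.8, 0.6, 86.1]
force: [-10.5, -0.5, 31.0]
gripper_width: 61.0
21.65 [516.7   5.1 198.1] [-178.8    0.6   86.1] F [-10.5  -0.5  31. ] T [0.39 2.49 0.11] w 61.0
cup base [514.4   7.   78.8] tilt z [-0.021 -0.009 -1.   ]
```

```bash

python3 -m jog '[[[0,0,0.6],0,0.5],[[0,0,0.6],0,0.5],[[0,0,0.6],0,0.5],[[0,0,0.5],0,0.5],[[0,0,0.5],0,0.5],[[0,0,0.5],0,0.5]]'
python3 -c "
from h import *
st();cupb()
for i in range(14): f=grab('scene')
st();cupb()
im=cv2.resize(f['color'][110:230,275:395,::-1],(600,600),interpolation=cv2.INTER_CUBIC)
cv2.imwrite('pics/e2.png',(255*(im/255.)**.5).clip(0,255).astype(np.uint8))"
```

```text
time_s: 22.4
ee_pos: [514.7, 5.1, 198.1]
ee_rot: [-179.9, 0.4, 86.1]
force: [-6.5, -0.7, 26.8]
gripper_width: 60.9
22.4 [514.7   5.1 198.1] [-179.9    0.4   86.1] F [-6.5 -0.7 26.8] T [0.37 2.51 0.04] w 60.9
cup base [514.6   7.2  78.8] tilt z [-0.002 -0.007 -1.   ]
23.1 [514.7   5.1 198.1] [-179.9    0.4   86.1] F [-7.3 -0.9 26.2] T [0.37 2.55 0.11] w 61.1
cup base [514.6   7.2  78.8] tilt z [-0.002 -0.007 -1.   ]
```

View pics/e2.png

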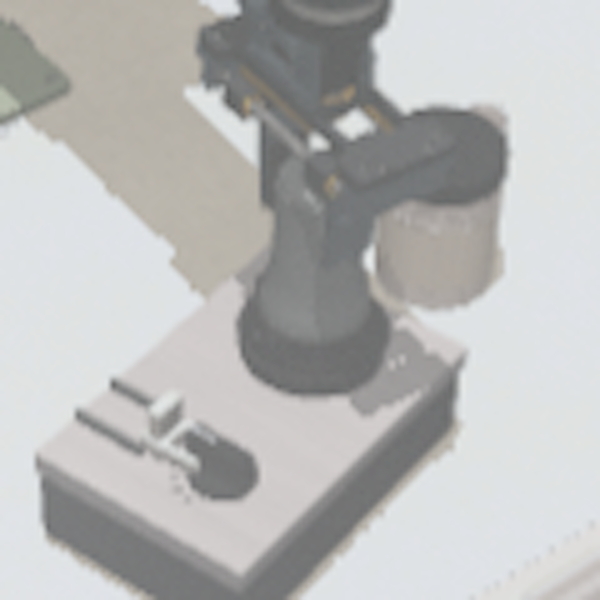

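The cup stands upright and deep in the rim at (315,350), and the fork is still over the dial at (200,450). The push has held steady at 26 N for 0.7 s, so I hand in.

```bash
python3 -c "
from workcell import job_done
print(job_done())"
```

```text
the job is handed in; nothing more can be done
None
```

The job is handed in at about 23 s on the robot's clock. The hand is still on the cup, pressing it down with about 26 N.

**Dial:** I turned it about 69°. The pointer then measured −164.1° against the −165.7° wanted, 0.03 rad off, where the fork allows about 0.11.

**Lock:** I pushed it along +x until it stopped hard at about 20 N. The pictures show the fork astride the pointer, then and at the end. I did not measure the slide's travel.

**Cup:** I lifted the grey cup and turned it 44° on the way. It dropped over the hub without any turning search and is pressed fully down:
- Its underside came to 78.8 mm, against 79 mm for fully home.
- It stands upright, with the hand tilted less than 0.5°.
- The push held steady over the last 0.7 s.

**Checks that failed or disagreed:**
- **Fingertips:** they stood roughly 20–25 mm higher than TCP −19 mm. The first grip on the dial closed on air, and I redid it lower.
- **Well height:** the first two-view height of the well rim came out 12 mm low, because the mask took in the rim's side wall. The hub, measured the same way, came to 95 mm against 98 mm.
- **Hand tilt:** the hand tilted 3–4° on both long moves with a turn. Pressing on the cup levelled it again.
- **Bystanders:** nothing suggested any were touched, but I did not check each one in a final picture.

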